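# Draw out the desk carousel and turn the ink bottle to the front

### The arm

A 6-joint arm with a two-finger parallel gripper is mounted at the origin on a cart in front of the work surface, level with it; the furniture and walls round the work are solid. World frame = base frame: x ahead of the robot, y to its left, z up, the work surface at z = 0. Lengths are in mm, angles in rad, forces in N, time in s.
With the tool pointing down it reaches from about 400 to 925 mm from the base axis. Payload 12.5 kg.
Tool frame: the origin (TCP) lies on the centre line of the jaws, within the pads' length; the fingertips stand 19 mm ahead of it and the grasp point (between the pads) is the TCP; y points along the fingers, x is the direction in which the jaws open and shut, and the axes are right-handed (so a half turn about y gives the same grasp; the last joint's range is limited). The gripper opens to 95 mm and grips with 3 to 60 N. Pads are 20 mm wide; open, the fingers measure 119 mm over their backs; the gripper's body (75 mm by 180 mm) begins 59 mm behind the grasp point.
Start: joints at [-1.345, 0.491, 1.559, -0, 1.092, -0.106], TCP at [203.614, -590.922, 205.961] pointing down, gripper open.
Joint ranges: [-3.1, 3.1], [-0.84, 2.19], [0.05, 2.79], [-1.13, 4.28], [0.06, 2.93], [-2.69, 2.69]. Speed limits (rad/s): [2.22, 2.22, 2.79, 3.14, 3.14, 3.14].

### API

Orientations are given as [roll, pitch, yaw] about the fixed x, y, z axes, in that order (R = Rz(yaw) Ry(pitch) Rx(roll)).
In Python, from cell import env gives the robot as it stands. The module is installed in compiled form; this text tells all that it offers.
- The arm moves only by the tool move_arm, never from a script. Its argument "rows" is a list of rows, each an object of numbers: "tx", "ty", "tz": the shift along the tool's x, y, z in cm; "rx", "ry", "rz": the turn, a rotation vector about the tool's x, y, z in rad; "grip": the opening in per cent of the stroke, from 0 (shut) to 100 (fully open). In form: [{"tx": .., "ty": .., "tz": .., "rx": .., "ry": .., "rz": .., "grip": ..}, ...]. A call has 1 to 10 rows; each row shifts and turns the commanded pose from where the row before left it, along the tool's axes as they then stand; what a row does not reach is not made up. A row lasts 1/12 s, in which the tool goes at most 41.7 mm and 7.16 degrees, less where a joint would pass 70% of its speed; a pose out of reach is approached as far as the arm can. A call is refused whole if a number of a shift passes 4.17 or a number of a turn 0.125, either way. A call with a gripper value outside its range is refused whole. The fingers move at their own pace and stop on an object; the grip force is fixed at half the most. Time passes only in rows, so rows that do not move let the fingers close. It gives the time, the measured TCP pose, the force and the opening at its end, in the units of the state.
- env.state(): the state, without advancing time (a new reading comes with each control period).
- env.read_camera(name): name is "scene" or "top" or "wrist"; returns (picture, depth): 420x560x3 uint8, blue, green, red; 420x560 float32, mm along the optical axis (not along the pixel's ray), 0 where there is no reading.
- env.calibration(name): a dict with "vertical_fov" (degrees; the focal length in pixels is half the picture's height over the tangent of half this angle, whatever the lens; pixels are square), "cx", "cy" (the principal point, pixels), "eye" and "rotation" of the camera in the world. Camera axes: x right, y up, looking along -z (the intrinsics and any distortion apply to the point x, -y, -z); pixel columns grow to the right and rows downward; lengths in mm; the calibration is good to about 2 mm. A picture is of the moment at which its call begins: read the wrist's pose just before it. calibration takes no time and is no camera call; for the wrist camera it gives the pose at the moment of the call.
- env.job_done(): hands the job in, once; it reports no verdict.
The state is a dict: "t": time; "joints": joint angles; "qvel": joint speeds; "tau": joint torques, N m; "eef_pos": TCP position; "tcp_rot": TCP orientation; "ft_force": force on the tool from outside, world axes, zero at the start; "moment": the same for the moment, N m; "opening": opening from 0.0 (shut) to 1.0 (fully open).
Only numpy, scipy, OpenCV 4.12 (cv2) and the standard library are available. Lean on these libraries where they do the work, as an engineer would, in place of code of your own. Each camera call takes 0.05 s, during which the arm holds its last target.

### The job

Pull the desk carousel's carriage (the upright pull knob on its nose is there for this) toward you until it is fully out at its front stop. Then turn the carousel until its small round ink bottle stands at the front, in line with the pull knob, and finish while still holding the carousel there by the bar grip on its post, so that it cannot turn: do not let go. Leave the mug, tape dispenser and hole punch where they are.

Things in the scene. Friction and masses are not known exactly. Their poses are not given: they have to be found in the camera images.
- slide_base: Fixed grey plate 320 x 190 x 12 mm on the desk with two steel rails along its x axis; origin at the centre of its underside. Its -x axis is the direction in which the carriage is drawn out (roughly toward the robot); z up.
- carriage (a joint): Position of the aluminium carriage on the rails, m: 0 is fully back, 0.11 is the front stop; it grows as the carriage moves along the base's -x. About 2.5 N of friction; it stays where it is left. The carriage carries the carousel and, on its nose, the pull knob.
- pull_knob (a point): Middle of the grip part of the upright black pull knob on the carriage's nose, 160 mm in front (-x of the base) of the carousel's axis. Round, 25 mm in diameter over the grip part, which runs from 14 mm below to 14 mm above this point; the top is 18 mm above this point, the top of the carriage's nose 44 mm below it.
- carousel: Round white turntable, disc 210 mm across, turning either way for several turns about its vertical axis on the carriage; friction 0.04 N m, stays where left. Origin on the axis at the disc's underside, 48 mm above the desk. Its -x axis points to the ink bottle; at +y a stamp (75 mm tall), at +x a white box, at -y a grey cup, all fixed on. Bottle at the front: its x axis is along the base's x.
- turn_grip (a point): Centre of the black bar grip on top of the carousel's central post, on the turning axis, 118 mm above the carousel's origin. The bar is 66 mm long along the carousel's x axis, 14 mm wide and 32 mm high (16 mm above and below this point); everything but the post lies at least 8 mm below the bar's underside.
- bottle_center (a point): Centre (half-way up) of the ink bottle: round body 45 mm in diameter, rounded shoulders, dropper cap, 84 mm tall, fixed in its socket 72 mm from the carousel's axis.
- front_mark (a point): Point on the carriage where the bottle's centre must come: 72 mm from the carousel's axis, on the line to the pull knob, at the height of the bottle's centre. It moves with the carriage.
- mug_1: Bystander: mug, 81 x 113 x 101 mm, origin at the centre of its underside.
- tape_dispenser: Bystander: weighted tape dispenser, 55 x 166 x 77 mm, origin at the centre of its underside.
- hole_punch: Bystander: two-hole punch, 104 x 110 x 62 mm, origin at the centre of its underside.

How it is judged:
By the outcome, as a careful person would: the job done as asked, in the order asked, and still so for the second after the job is handed in, while the arm keeps its last pose, push and grip.
It also fails if it takes over 61 s, if anything falls off the work surface, if the arm or the gripper's body presses on something with over 40 N, if the wrist force passes 120 N, or if a joint passes its speed limit or range.

## Working session

There is one attempt and no reset: what is moved stays moved. The work goes in short steps, Python scripts to look and compute and a tool call to move; the robot and the scene stay as the last step left them, time stands still between calls to the robot, and variables do not carry over. Pictures are saved under pics/ and viewed, and the job is handed in when it is done.

Besides the shell and the picture viewer there is one more tool, called as a command line: name --argument value ..., lists and objects as JSON in quotes. move_arm: Moves the arm, as the interface text tells. Its arguments: {"type":"object","properties":{"rows":{"type":"array"}},"required":["rows"]}

```bash
mkdir -p pics
python3 - <<'E'
from cell import env
import cv2,pickle
s=env.state();print(s)
d={}
for n in("scene","top"):
    c=env.calibration(n);p,z=env.read_camera(n);d[n]=(c,p,z);cv2.imwrite(f"pics/{n}0.png",p);print(n,c)
pickle.dump(d,open("v0.pkl","wb"))
E
```

```text
{'t': 0.0, 'joints': array([-1.34458908e+00,  4.91525154e-01,  1.55949362e+00,  3.72428668e-05,
        1.09165438e+00, -1.05602850e-01]), 'qvel': array([-0.00099388,  0.00048199, -0.00012413, -0.00045022, -0.00098634,
       -0.00215141]), 'tau': array([-8.38585947e-05, -6.12644649e+01, -2.58185649e+01,  6.91721658e-02,
        4.82101401e-02, -1.18851349e-04]), 'eef_pos': array([ 203.56620984, -590.64166535,  205.36790886]), 'tcp_rot': array([-1.57064959e+00,  1.07099357e-03, -1.23900334e+00]), 'ft_force': array([0.80360284, 0.20006432, 0.27046983]), 'moment': array([-0.00405218,  0.01569735, -0.01702005]), 'opening': 0.997021547481741}
scene {'vertical_fov': 46.41135427849, 'cx': 279.568349007463, 'cy': 205.65682450349365, 'eye': array([-178.44419172,  594.83359705,  986.7612762 ]), 'rotation': array([ 0.83474064, -0.01159333, -2.18257103])}
top {'vertical_fov': 52.115085667472826, 'cx': 279.1417574734754, 'cy': 210.26873467575598, 'eye': array([ 514.191861  ,   -2.04720262, 1341.79292522]), 'rotation': array([ 0.0774113 ,  0.00766289, -1.58394606])}
```

View pics/scene0.png

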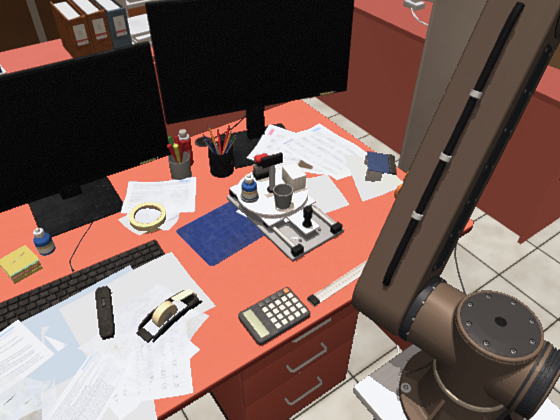

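View pics/top0.png

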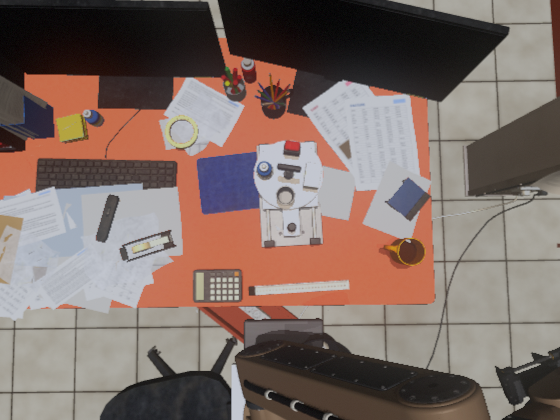

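```bash
cat > h.py <<'E'
import numpy as np,cv2,pickle
from scipy.spatial.transform import Rotation as R
def cloud(c,z):
    f=210/np.tan(np.radians(c["vertical_fov"])/2)
    v,u=np.mgrid[:420,:560]
    P=np.stack([(u-c["cx"])/f*z,-(v-c["cy"])/f*z,-z],-1)
    return P@R.from_euler("xyz",c["rotation"]).as_matrix().T+c["eye"]
def proj(c,p):
    f=210/np.tan(np.radians(c["vertical_fov"])/2)
    q=(np.asarray(p)-c["eye"])@R.from_euler("xyz",c["rotation"]).as_matrix()
    return np.stack([c["cx"]+f*q[...,0]/-q[...,2],c["cy"]-f*q[...,1]/-q[...,2]],-1)
E
python3 - <<'E'
from h import *
d=pickle.load(open("v0.pkl","rb"))
c,p,z=d["top"]
cv2.imwrite("pics/topc.png",cv2.resize(p[130:260,220:360],None,fx=4.5,fy=4.5,interpolation=cv2.INTER_CUBIC))
W=cloud(c,z)
for r,cc in((227,291),(167,289),(165,264),(197,286),(280,300),(240,340)): print((cc,r),W[r,cc].round(1))
c,p,z=d["scene"]
cv2.imwrite("pics/scenec.png",cv2.resize(p[140:260,220:350],None,fx=4.5,fy=4.5,interpolation=cv2.INTER_CUBIC))
W=cloud(c,z)
for r,cc in((211,307),(158,268),(290,270)): print((cc,r),W[r,cc].round(1))
E
```

```text
(291, 227) [561.3 -27.3 109.2]
(289, 167) [722.2 -22.8 182.7]
(264, 165) [736.4  47.1 141.1]
(286, 197) [652.9 -14.6  64.7]
(300, 280) [ 4.011e+02 -5.480e+01 -2.000e-01]
(340, 240) [ 5.230e+02 -1.814e+02  1.000e-01]
(307, 211) [552.6 -19.2 107. ]
(268, 158) [718.8  -7.4 183.6]
(270, 290) [459.9 162.4   1.8]
```

View pics/topc.png

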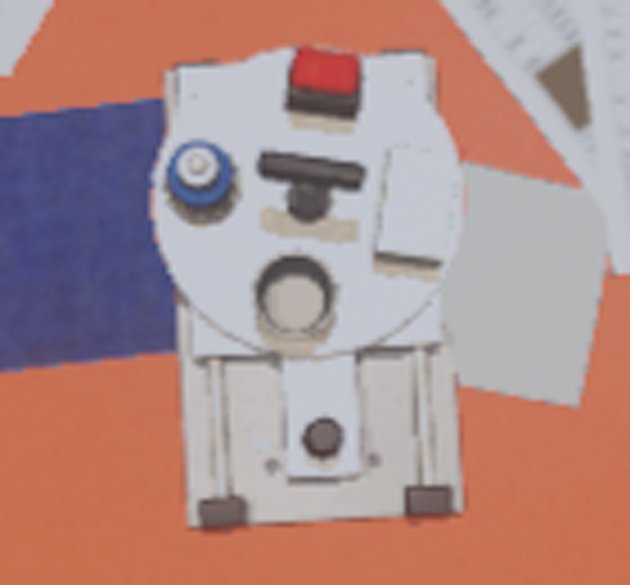

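View pics/scenec.png

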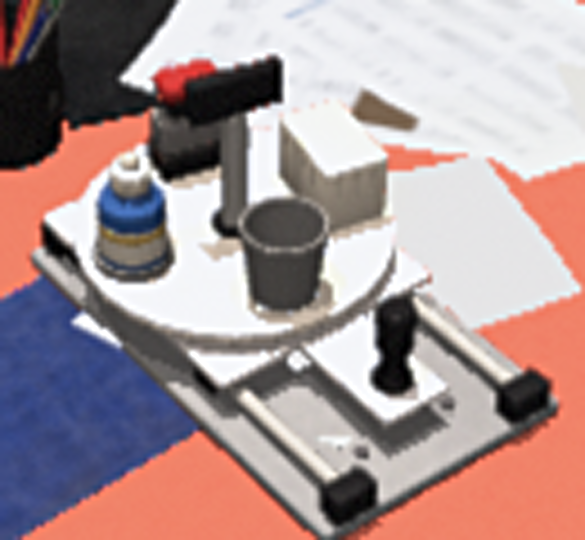

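```bash
cat >> h.py <<'E'
def measure(c,p,z):
    W=cloud(c,z); x,y,h=W[...,0],W[...,1],W[...,2]
    roi=(x>400)&(x<880)&(y>-200)&(y<170)
    o={}
    g=roi&(h>172)&(h<195); P=W[g]; 
    if len(P)>5:
        r=cv2.minAreaRect(P[:,:2].astype(np.float32)); o["bar"]=(P.mean(0).round(1),r,len(P))
    return o,W,roi
E
python3 - <<'E'
from h import *
d=pickle.load(open("v0.pkl","rb"))
for n in("top","scene"):
    o,W,roi=measure(*d[n]);print(n,o)
    x,y,h=W[...,0],W[...,1],W[...,2]
    k=roi&(h>80)&(h<120)&(x<600); P=W[k]
    t=roi&(h>103)&(x<600); T=W[t]
    print("knob",P.mean(0).round(1),P.min(0).round(1),P.max(0).round(1),len(P),"top",T.mean(0).round(1),T.max(0),len(T))
    b=roi&(h>6)&(h<20)&(np.abs(y)<170)
    m=b.astype(np.uint8);nn,l,st,_=cv2.connectedComponentsWithStats(m); 
    b=roi&(h>6)&(h<90);m=b.astype(np.uint8);nn,l,st,_=cv2.connectedComponentsWithStats(m);i=1+np.argmax(st[1:,4]);P=W[(l==i)&(h<40)];print("base",cv2.minAreaRect(P[:,:2].astype(np.float32)),cv2.boxPoints(cv2.minAreaRect(P[:,:2].astype(np.float32))).round(0).tolist())
    # disc rim
    D=W[roi&(h>50)&(h<66)];r=cv2.minEnclosingCircle(D[:,:2].astype(np.float32));print("disc",r)
    bt=W[roi&(h>100)&(y>20)&(y<80)&(x<790)];print("bottle",bt.mean(0).round(1),bt[bt[:,2]>135].mean(0).round(1),bt.max(0).round(1))
E
```

```text
top {'bar': (array([721.7, -23.5, 181. ]), ((722.6295776367188, -23.866683959960938), (63.73445129394531, 14.635791778564453), 81.49958801269531), 126)}
knob [562.8 -30.  104.3] [552.8 -41.7  96.4] [573.3 -18.7 110.6] 57 top [ 516.    -3.2 1294.9] [ 572.99071107   -2.04720262 1341.79292522] 1028
base ((675.6796264648438, -54.16322326660156), (333.7115478515625, 296.96954345703125), 2.9421403408050537) [[501.0, 86.0], [517.0, -211.0], [850.0, -194.0], [835.0, 103.0]]
disc ((689.0963745117188, -22.673770904541016), 137.51731872558594)
bottle [730.7  47.4 118.3] [733.5  48.3 139.4] [754.9  69.1 146. ]
scene {'bar': (array([720.5, -20.1, 180. ]), ((722.8363037109375, -21.272319793701172), (64.39105987548828, 18.379920959472656), 79.32270812988281), 134)}
knob [558.8 -26.   97.4] [547.9 -43.2  80.5] [573.8 -16.9 110.7] 106 top [561.3 -27.9 106.1] [573.78813149 -17.56492827 110.73822897] 41
base ((691.2510986328125, -59.3367919921875), (373.0438232421875, 286.43743896484375), 0.8503060936927795) [[503.0, 81.0], [507.0, -205.0], [880.0, -200.0], [876.0, 87.0]]
disc ((691.1089477539062, -20.564876556396484), 139.56626892089844)
bottle [726.8  52.8 118. ] [731.6  49.9 138. ] [749.8  70.6 142.1]
```

move_arm --rows '[{"ry": 0.1}, {"ry": 0.1}, {"ry": 0.094}, {"tx": -3.2, "tz": 2.25}, {"tx": -3.2, "tz": 2.25}, {"tx": -3.2, "tz": 2.25}, {"tx": -3.2, "tz": 2.25}, {"tx": -3.2, "tz": 2.25}, {"tx": -3.2, "tz": 2.25}, {"tx": -3.2, "tz": 2.25}]'

```text
validation failed for argument at $.ro...
```

move_arm --rows '[{"tx": -3.2, "tz": 2.25}, {"tx": -3.2, "tz": 2.25}, {"tx": -3.2, "tz": 2.25}, {"tx": -3.2, "tz": 2.25}, {"tx": -3.2, "tz": 2.25}, {"tx": -3.2, "tz": 2.25}, {"tx": -3.2, "tz": 2.25}, {"tx": -3.2, "tz": 2.25}, {"tx": -3.2, "tz": 2.25}, {"tx": 0}]'

```text
validation failed for argument at $.ro...
```

move_arm --rows '[{"tx": 0, "ty": 0, "tz": 0, "rx": 0, "ry": 0.1, "rz": 0, "grip": 100}, {"tx": 0, "ty": 0, "tz": 0, "rx": 0, "ry": 0.1, "rz": 0, "grip": 100}, {"tx": 0, "ty": 0, "tz": 0, "rx": 0, "ry": 0.094, "rz": 0, "grip": 100}, {"tx": -3.2, "ty": 0, "tz": 2.25, "rx": 0, "ry": 0, "rz": 0, "grip": 100}, {"tx": -3.2, "ty": 0, "tz": 2.25, "rx": 0, "ry": 0, "rz": 0, "grip": 100}, {"tx": -3.2, "ty": 0, "tz": 2.25, "rx": 0, "ry": 0, "rz": 0, "grip": 100}, {"tx": -3.2, "ty": 0, "tz": 2.25, "rx": 0, "ry": 0, "rz": 0, "grip": 100}, {"tx": -3.2, "ty": 0, "tz": 2.25, "rx": 0, "ry": 0, "rz": 0, "grip": 100}, {"tx": -3.2, "ty": 0, "tz": 2.25, "rx": 0, "ry": 0, "rz": 0, "grip": 100}, {"tx": -3.2, "ty": 0, "tz": 2.25, "rx": 0, "ry": 0, "rz": 0, "grip": 100}]'

```text
t: 0.93
eef_pos: [353.1, -359.3, 205.8]
tcp_rot: [-1.571, 0.0, -1.533]
ft_force: [2.0, -0.8, 0.3]
opening: 1.0
```

move_arm --rows '[{"tx": -3.2, "ty": 0, "tz": 2.25, "rx": 0, "ry": 0, "rz": 0, "grip": 100}, {"tx": -3.2, "ty": 0, "tz": 2.25, "rx": 0, "ry": 0, "rz": 0, "grip": 100}, {"tx": -3.2, "ty": 0, "tz": 2.25, "rx": 0, "ry": 0, "rz": 0, "grip": 100}, {"tx": -3.2, "ty": 0, "tz": 2.25, "rx": 0, "ry": 0, "rz": 0, "grip": 100}, {"tx": -3.2, "ty": 0, "tz": 2.25, "rx": 0, "ry": 0, "rz": 0, "grip": 100}, {"tx": -3.2, "ty": 0, "tz": 2.25, "rx": 0, "ry": 0, "rz": 0, "grip": 100}, {"tx": -3.2, "ty": 0, "tz": 2.25, "rx": 0, "ry": 0, "rz": 0, "grip": 100}, {"tx": -3.2, "ty": 0, "tz": 2.2, "rx": 0, "ry": 0, "rz": 0, "grip": 100}, {"tx": -3.2, "ty": 0, "tz": 2.0, "rx": 0, "ry": 0, "rz": 0, "grip": 100}, {"tx": -3.2, "ty": 0, "tz": 2.0, "rx": 0, "ry": 0, "rz": 0, "grip": 100}]'

```text
t: 1.77
eef_pos: [560.4, -31.1, 205.7]
tcp_rot: [-1.571, -0.0, -1.533]
ft_force: [-0.3, -0.9, -0.3]
opening: 1.0
```

move_arm --rows '[{"tx": 0, "ty": 0, "tz": 0, "rx": 0, "ry": 0, "rz": 0, "grip": 100}, {"tx": 0, "ty": 0, "tz": 0, "rx": 0, "ry": 0, "rz": 0, "grip": 100}]'

```text
t: 1.93
eef_pos: [560.1, -31.4, 205.4]
tcp_rot: [-1.572, 0.0, -1.53]
ft_force: [0.4, -0.9, 0.0]
opening: 0.998
```

Run:
```python
from cell import env
from h import *
c=env.calibration("wrist");p,z=env.read_camera("wrist");s=env.state();print(s["t"],s["eef_pos"],s["tcp_rot"],s["joints"].round(3))
cv2.imwrite("pics/wrist1.png",p);pickle.dump((c,p,z),open("w1.pkl","wb"));print(c)
W=cloud(c,z);x,y,h=W[...,0],W[...,1],W[...,2]
k=(h>104)&(h<118)&(np.hypot(x-562,y+30)<30);P=W[k];print(len(P),P.mean(0),P.min(0),P.max(0), cv2.minEnclosingCircle(P[:,:2].astype(np.float32)) if len(P) else 0)
```

```text
1.9833 [559.55653865 -32.56427737 205.44159017] [-1.57182426e+00 -2.52161499e-05 -1.53136143e+00] [-0.176  0.4    1.719 -0.     1.023  1.356]
{'vertical_fov': 65.05113866879246, 'cx': 276.2519237474169, 'cy': 203.70731317764873, 'eye': array([638.18139517, -27.83945487, 383.31142472]), 'rotation': array([-2.82087248e-01, -1.38847517e-03, -1.52974197e+00])}
40 [565.65771817 -31.31206292 104.30453764] [556.07661029 -38.68165655 104.01628483] [573.40363743 -21.46033057 105.3389973 ] ((565.34521484375, -30.088876724243164), 9.477981567382812)
```

View pics/wrist1.png

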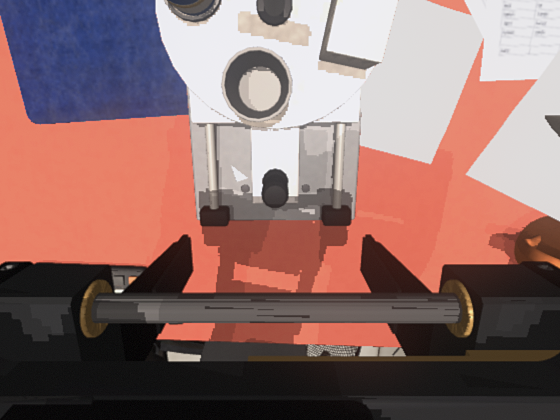

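move_arm --rows '[{"tx": -0.1, "ty": 2.3, "tz": 0.35, "rx": 0, "ry": 0, "rz": 0, "grip": 100}, {"tx": 0, "ty": 2.3, "tz": 0, "rx": 0, "ry": 0, "rz": 0, "grip": 100}, {"tx": 0, "ty": 2.3, "tz": 0, "rx": 0, "ry": 0, "rz": 0, "grip": 100}, {"tx": 0, "ty": 2.3, "tz": 0, "rx": 0, "ry": 0, "rz": 0, "grip": 100}, {"tx": 0, "ty": 2.1, "tz": 0, "rx": 0, "ry": 0, "rz": 0, "grip": 100}, {"tx": 0, "ty": 0, "tz": 0, "rx": 0, "ry": 0, "rz": 0, "grip": 100}, {"tx": 0, "ty": 0, "tz": 0, "rx": 0, "ry": 0, "rz": 0, "grip": 60}, {"tx": 0, "ty": 0, "tz": 0, "rx": 0, "ry": 0, "rz": 0, "grip": 40}]'

```text
t: 2.65
eef_pos: [563.6, -32.8, 94.1]
tcp_rot: [-1.57, -0.0, -1.534]
ft_force: [-0.0, -0.9, 1.3]
opening: 0.914
```

Run:
```python
from cell import env
from h import *
p,z=env.read_camera("wrist");q,z2=env.read_camera("scene");s=env.state();print(s["t"],s["eef_pos"],s["opening"],s["ft_force"])
cv2.imwrite("pics/wrist2.png",p);cv2.imwrite("pics/scene2.png",cv2.resize(q[140:260,220:350],None,fx=4.5,fy=4.5))
```

```text
2.75 [563.81330446 -32.44698211  94.40701485] 0.8318476866032443 [0.30226591 1.06451383 0.2655634 ]
```

View pics/wrist2.png

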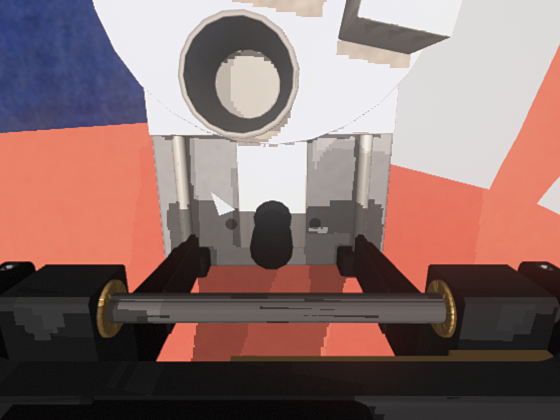

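View pics/scene2.png

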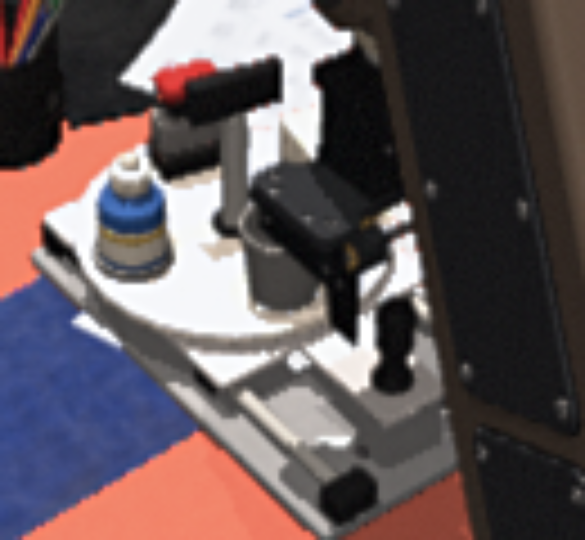

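move_arm --rows '[{"tx": 0, "ty": 0.1, "tz": 0, "rx": 0, "ry": 0, "rz": 0, "grip": 0}, {"tx": 0, "ty": 0, "tz": 0, "rx": 0, "ry": 0, "rz": 0, "grip": 0}, {"tx": 0, "ty": 0, "tz": 0, "rx": 0, "ry": 0, "rz": 0, "grip": 0}, {"tx": 0, "ty": 0, "tz": 0, "rx": 0, "ry": 0, "rz": 0, "grip": 0}, {"tx": 0, "ty": 0, "tz": 0, "rx": 0, "ry": 0, "rz": 0, "grip": 0}, {"tx": 0, "ty": 0, "tz": 0, "rx": 0, "ry": 0, "rz": 0, "grip": 0}, {"tx": 0, "ty": 0, "tz": 0, "rx": 0, "ry": 0, "rz": 0, "grip": 0}, {"tx": 0, "ty": 0, "tz": 0, "rx": 0, "ry": 0, "rz": 0, "grip": 0}]'

```text
t: 3.42
eef_pos: [563.2, -31.8, 91.9]
tcp_rot: [-1.571, 0.0, -1.533]
ft_force: [-0.1, 10.1, -1.5]
opening: 0.269
```

move_arm --rows '[{"tx": -0.1, "ty": 0, "tz": -0.2, "rx": 0, "ry": 0, "rz": 0, "grip": 0}, {"tx": 0, "ty": 0, "tz": -0.6, "rx": 0, "ry": 0, "rz": 0, "grip": 0}, {"tx": 0, "ty": 0, "tz": -0.8, "rx": 0, "ry": 0, "rz": 0, "grip": 0}, {"tx": 0, "ty": 0, "tz": -0.8, "rx": 0, "ry": 0, "rz": 0, "grip": 0}, {"tx": 0, "ty": 0, "tz": -0.6, "rx": 0, "ry": 0, "rz": 0, "grip": 0}]'

```text
t: 3.83
eef_pos: [532.8, -31.3, 91.7]
tcp_rot: [-1.571, 0.001, -1.533]
ft_force: [2.5, 6.3, -3.9]
opening: 0.216
```

Run:
```python
from cell import env
from h import *
p,z=env.read_camera("wrist");q,z2=env.read_camera("scene");s=env.state();print(s["t"],s["eef_pos"],s["opening"],s["ft_force"])
cv2.imwrite("pics/wrist3.png",p);cv2.imwrite("pics/scene3.png",cv2.resize(q[140:260,220:350],None,fx=4.5,fy=4.5))
```

```text
3.9333 [531.89711428 -31.28689315  91.63851351] 0.21691267487530486 [-2.3900213   6.69135513 -0.65618618]
```

View pics/wrist3.png

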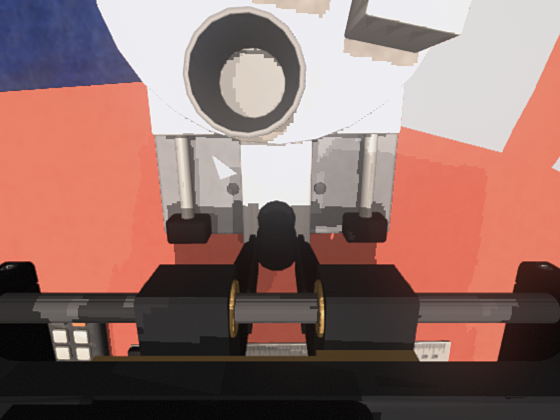

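View pics/scene3.png

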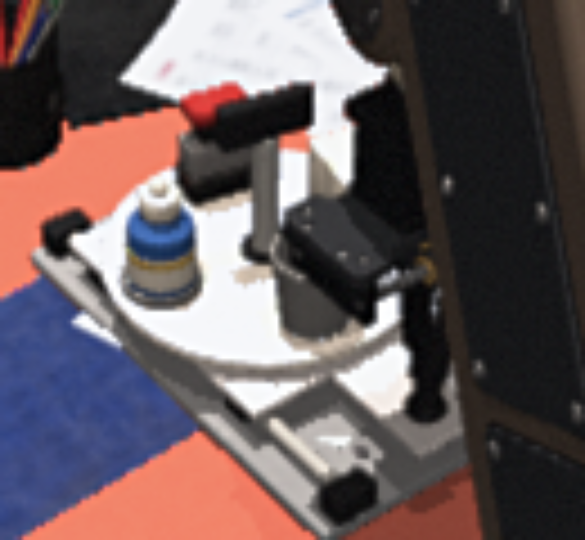

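move_arm --rows '[{"tx": 0, "ty": 0, "tz": -0.6, "rx": 0, "ry": 0, "rz": 0, "grip": 0}, {"tx": 0, "ty": 0, "tz": -0.8, "rx": 0, "ry": 0, "rz": 0, "grip": 0}, {"tx": 0, "ty": 0, "tz": -0.8, "rx": 0, "ry": 0, "rz": 0, "grip": 0}, {"tx": 0, "ty": 0, "tz": -0.8, "rx": 0, "ry": 0, "rz": 0, "grip": 0}, {"tx": 0, "ty": 0, "tz": -0.6, "rx": 0, "ry": 0, "rz": 0, "grip": 0}, {"tx": 0, "ty": 0, "tz": 0, "rx": 0, "ry": 0, "rz": 0, "grip": 0}]'

```text
t: 4.43
eef_pos: [496.0, -32.9, 91.7]
tcp_rot: [-1.573, 0.001, -1.533]
ft_force: [-2.9, 5.2, -3.1]
opening: 0.216
```

move_arm --rows '[{"tx": 0, "ty": 0, "tz": -0.4, "rx": 0, "ry": 0, "rz": 0, "grip": 0}, {"tx": 0, "ty": 0, "tz": -0.5, "rx": 0, "ry": 0, "rz": 0, "grip": 0}, {"tx": 0, "ty": 0, "tz": -0.5, "rx": 0, "ry": 0, "rz": 0, "grip": 0}, {"tx": 0, "ty": 0, "tz": -0.5, "rx": 0, "ry": 0, "rz": 0, "grip": 0}, {"tx": 0, "ty": 0, "tz": -0.4, "rx": 0, "ry": 0, "rz": 0, "grip": 0}]'

```text
t: 4.85
eef_pos: [474.5, -33.9, 91.7]
tcp_rot: [-1.571, 0.001, -1.533]
ft_force: [2.5, 6.7, -5.7]
opening: 0.214
```

Run:
```python
from cell import env
from h import *
p,z=env.read_camera("wrist");q,z2=env.read_camera("scene");s=env.state();print(s["t"],s["eef_pos"],s["opening"],s["ft_force"])
cv2.imwrite("pics/wrist4.png",p);cv2.imwrite("pics/scene4.png",cv2.resize(q[140:260,220:350],None,fx=4.5,fy=4.5))
```

```text
4.95 [473.724093   -33.88623391  91.65613922] 0.21404701637029888 [-3.20960104  5.12643832 -2.14620205]
```

View pics/wrist4.png

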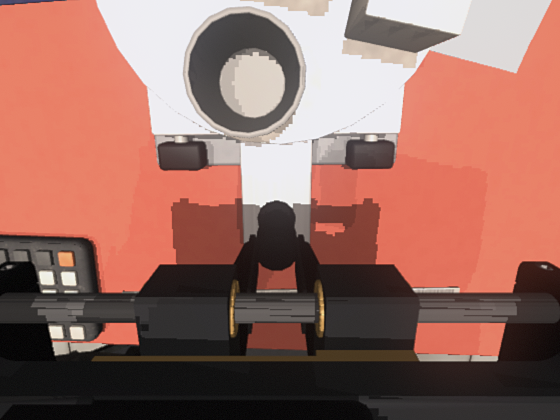

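move_arm --rows '[{"tx": 0, "ty": 0, "tz": -0.3, "rx": 0, "ry": 0, "rz": 0, "grip": 0}, {"tx": 0, "ty": 0, "tz": -0.3, "rx": 0, "ry": 0, "rz": 0, "grip": 0}, {"tx": 0, "ty": 0, "tz": -0.3, "rx": 0, "ry": 0, "rz": 0, "grip": 0}]'

```text
t: 5.2
eef_pos: [465.7, -34.3, 91.7]
tcp_rot: [-1.571, 0.001, -1.533]
ft_force: [2.8, 6.8, -5.9]
opening: 0.217
```

move_arm --rows '[{"tx": 0, "ty": 0, "tz": -0.2, "rx": 0, "ry": 0, "rz": 0, "grip": 0}, {"tx": 0, "ty": 0, "tz": -0.2, "rx": 0, "ry": 0, "rz": 0, "grip": 0}]'

```text
t: 5.37
eef_pos: [461.7, -34.5, 91.7]
tcp_rot: [-1.571, 0.0, -1.533]
ft_force: [2.0, 5.7, -4.7]
opening: 0.217
```

move_arm --rows '[{"tx": 0, "ty": 0, "tz": -0.2, "rx": 0, "ry": 0, "rz": 0, "grip": 0}, {"tx": 0, "ty": 0, "tz": -0.2, "rx": 0, "ry": 0, "rz": 0, "grip": 0}]'

```text
t: 5.53
eef_pos: [457.7, -34.6, 91.7]
tcp_rot: [-1.571, 0.0, -1.533]
ft_force: [2.0, 7.2, -6.1]
opening: 0.216
```

move_arm --rows '[{"tx": 0, "ty": 0, "tz": -0.2, "rx": 0, "ry": 0, "rz": 0, "grip": 0}, {"tx": 0, "ty": 0, "tz": -0.2, "rx": 0, "ry": 0, "rz": 0, "grip": 0}]'

```text
t: 5.7
eef_pos: [453.8, -34.8, 91.7]
tcp_rot: [-1.571, 0.0, -1.533]
ft_force: [3.0, 5.8, -5.8]
opening: 0.216
```

move_arm --rows '[{"tx": 0, "ty": 0, "tz": -0.2, "rx": 0, "ry": 0, "rz": 0, "grip": 0}]'

```text
t: 5.78
eef_pos: [452.9, -34.9, 91.9]
tcp_rot: [-1.568, 0.0, -1.534]
ft_force: [11.7, 10.9, -4.9]
opening: 0.215
```

move_arm --rows '[{"tx": 0, "ty": 0, "tz": -0.2, "rx": 0, "ry": 0, "rz": 0, "grip": 0}]'

```text
t: 5.87
eef_pos: [452.4, -35.0, 92.3]
tcp_rot: [-1.564, -0.0, -1.534]
ft_force: [16.0, 14.6, -3.2]
opening: 0.21
```

move_arm --rows '[{"tx": 0, "ty": 0, "tz": 0, "rx": 0, "ry": 0, "rz": 0, "grip": 60}, {"tx": 0, "ty": 0, "tz": 0, "rx": 0, "ry": 0, "rz": 0, "grip": 60}, {"tx": 0, "ty": 0, "tz": 0, "rx": 0, "ry": 0, "rz": 0, "grip": 60}, {"tx": 0, "ty": 0, "tz": 0, "rx": 0, "ry": 0, "rz": 0, "grip": 60}, {"tx": 0, "ty": 0, "tz": 0, "rx": 0, "ry": 0, "rz": 0, "grip": 60}]'

```text
t: 6.28
eef_pos: [449.3, -35.4, 91.9]
tcp_rot: [-1.571, -0.0, -1.533]
ft_force: [-0.7, 0.4, -0.4]
opening: 0.501
```

Run:
```python
from cell import env
from h import *
c=env.calibration("wrist");p,z=env.read_camera("wrist");s=env.state();print(s["t"],s["eef_pos"],s["tcp_rot"],s["opening"],s["ft_force"])
cv2.imwrite("pics/wrist5.png",p)
```

```text
6.3333 [449.29730306 -35.35979785  91.89342331] [-1.57093031e+00 -1.41149989e-04 -1.53309864e+00] 0.5417295382358128 [-0.06158919 -0.15407726  0.43234121]
```

View pics/wrist5.png

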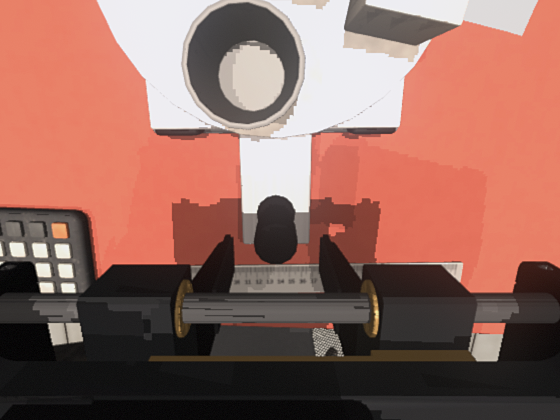

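move_arm --rows '[{"tx": 0, "ty": -3.1, "tz": 0, "rx": 0, "ry": 0, "rz": 0, "grip": 60}, {"tx": 0, "ty": -3.1, "tz": 0, "rx": 0, "ry": 0, "rz": 0, "grip": 60}, {"tx": 0, "ty": -3.1, "tz": 0, "rx": 0, "ry": 0, "rz": 0, "grip": 60}, {"tx": 0, "ty": -3.1, "tz": 0, "rx": 0, "ry": 0, "rz": 0, "grip": 60}, {"tx": 0, "ty": 0, "tz": 0, "rx": 0, "ry": -0.115, "rz": 0, "grip": 60}, {"tx": 0, "ty": 0, "tz": 0, "rx": 0, "ry": -0.115, "rz": 0, "grip": 60}, {"tx": 0, "ty": 0, "tz": 0, "rx": 0, "ry": -0.115, "rz": 0, "grip": 60}, {"tx": 0, "ty": 0, "tz": 0, "rx": 0, "ry": -0.115, "rz": 0, "grip": 60}, {"tx": 0, "ty": 0, "tz": 0, "rx": 0, "ry": -0.115, "rz": 0, "grip": 60}, {"tx": 0, "ty": 0, "tz": 0, "rx": 0, "ry": -0.115, "rz": 0, "grip": 60}]'

```text
t: 7.17
eef_pos: [449.2, -35.3, 215.9]
tcp_rot: [-1.571, -0.0, -0.837]
ft_force: [0.0, -0.4, 0.4]
opening: 0.6
```

move_arm --rows '[{"tx": 0, "ty": 0, "tz": 0, "rx": 0, "ry": -0.115, "rz": 0, "grip": 60}, {"tx": 0, "ty": 0, "tz": 0, "rx": 0, "ry": -0.115, "rz": 0, "grip": 60}, {"tx": 0, "ty": 0, "tz": 0, "rx": 0, "ry": -0.115, "rz": 0, "grip": 60}, {"tx": 0, "ty": 0, "tz": 0, "rx": 0, "ry": -0.115, "rz": 0, "grip": 60}, {"tx": 0, "ty": 0, "tz": 0, "rx": 0, "ry": -0.115, "rz": 0, "grip": 60}, {"tx": 0, "ty": 0, "tz": 0, "rx": 0, "ry": -0.115, "rz": 0, "grip": 60}, {"tx": 0, "ty": 0, "tz": 0, "rx": 0, "ry": 0, "rz": 0, "grip": 60}, {"tx": 0, "ty": 0, "tz": 0, "rx": 0, "ry": 0, "rz": 0, "grip": 60}]'

```text
t: 7.83
eef_pos: [449.2, -35.3, 215.9]
tcp_rot: [-1.571, 0.0, -0.157]
ft_force: [-0.2, 0.6, -0.5]
opening: 0.603
```

Run:
```python
from cell import env
from h import *
s=env.state();print(s["t"],s["eef_pos"],s["tcp_rot"],s["joints"].round(3))
d={}
for n in("scene","top","wrist"):
    c=env.calibration(n);p,z=env.read_camera(n);d[n]=(c,p,z);cv2.imwrite(f"pics/{n}6.png",p)
    W=cloud(c,z);x,y,h=W[...,0],W[...,1],W[...,2]
    g=(h>172)&(h<190)&(np.hypot(x-612,y+28)<45);P=W[g];print(n,len(P),P.mean(0) if len(P) else 0, cv2.minAreaRect(P[:,:2].astype(np.float32)) if len(P)>5 else 0)
    g=(h>135)&(h<146)&(np.hypot(x-622,y-43)<25);P=W[g];print("bottle",len(P),P.mean(0) if len(P) else 0)
    g=(h>95)&(h<115)&(np.hypot(x-453,y+35)<25);P=W[g];print("knob",len(P),P.mean(0) if len(P) else 0)
pickle.dump(d,open("v6.pkl","wb"))
```

```text
7.8333 [449.20868095 -35.28851183 215.89310807] [-1.57093006e+00  1.02511375e-04 -1.56677684e-01] [-0.225  0.231  1.952 -0.     0.959 -0.068]
scene 148 [610.82965906 -25.66709551 180.06942259] ((612.4776611328125, -27.544048309326172), (65.68009185791016, 16.497238159179688), 78.53150177001953)
bottle 17 [622.54798682  46.70484598 138.34278152]
knob 73 [451.72292487 -32.42588412 102.85981909]
top 126 [612.54389699 -28.10470825 181.36529647] ((612.9669189453125, -28.021671295166016), (64.02333068847656, 14.122166633605957), 81.60647583007812)
bottle 17 [624.1366056   43.51528617 139.13440999]
knob 0 0
wrist 2644 [611.95074476 -24.89444381 179.34516355] ((613.8186645507812, -27.041973114013672), (65.31885528564453, 15.146942138671875), 81.36358642578125)
bottle 225 [623.50031135  43.73277343 138.66056281]
knob 560 [454.91633377 -33.05593824 102.32607535]
```

View pics/wrist6.png

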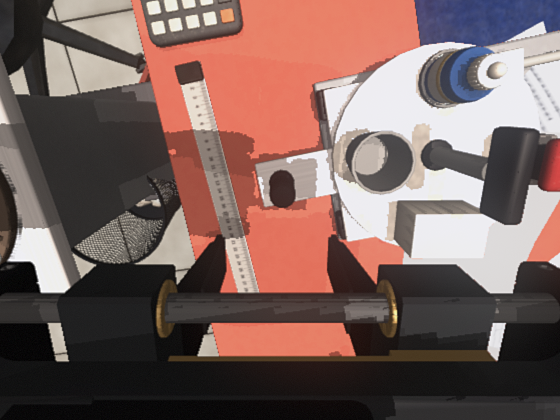

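View pics/scene6.png

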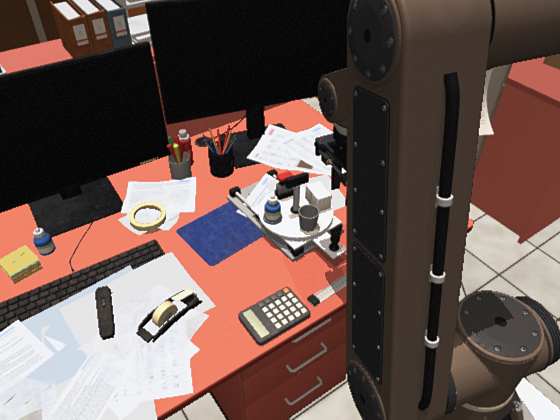

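View pics/top6.png

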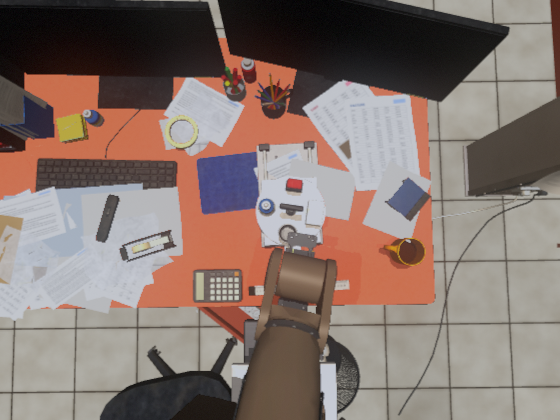

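move_arm --rows '[{"tx": 3.2, "ty": 0, "tz": 0.66, "rx": 0, "ry": 0, "rz": 0, "grip": 60}, {"tx": 3.2, "ty": 0, "tz": 0.66, "rx": 0, "ry": 0, "rz": 0, "grip": 60}, {"tx": 3.2, "ty": 0, "tz": 0.66, "rx": 0, "ry": 0, "rz": 0, "grip": 60}, {"tx": 3.2, "ty": 0, "tz": 0.66, "rx": 0, "ry": 0, "rz": 0, "grip": 60}, {"tx": 3.27, "ty": 0, "tz": 0.64, "rx": 0, "ry": 0, "rz": 0, "grip": 60}, {"tx": 0, "ty": 0, "tz": 0, "rx": 0, "ry": 0, "rz": 0, "grip": 60}, {"tx": 0, "ty": 0, "tz": 0, "rx": 0, "ry": 0, "rz": 0, "grip": 60}]'

```text
t: 8.57
eef_pos: [613.8, -27.2, 214.8]
tcp_rot: [-1.571, 0.001, -0.154]
ft_force: [0.2, 0.1, -1.4]
opening: 0.598
```

Run:
```python
from cell import env
from h import *
s=env.state();print(s["t"],s["eef_pos"],s["tcp_rot"],s["joints"].round(3))
c=env.calibration("wrist");p,z=env.read_camera("wrist");cv2.imwrite("pics/wrist7.png",p)
```

```text
8.5667 [613.78329543 -27.22244351 214.81977077] [-1.57094281e+00  1.24516373e-03 -1.54377158e-01] [-0.152  0.468  1.574 -0.     1.101  0.003]
```

View pics/wrist7.png

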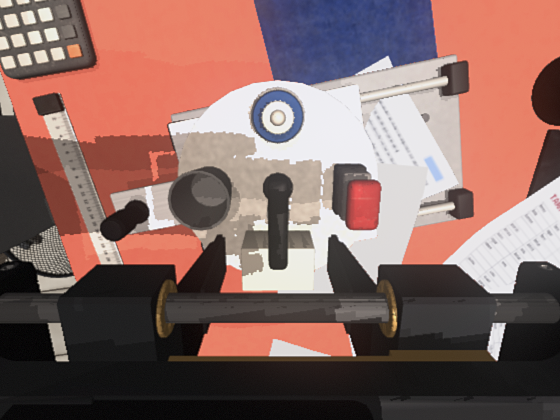

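move_arm --rows '[{"tx": 0, "ty": 1.6, "tz": 0, "rx": 0, "ry": 0, "rz": 0, "grip": 60}, {"tx": 0, "ty": 1.6, "tz": 0, "rx": 0, "ry": 0, "rz": 0, "grip": 60}, {"tx": 0, "ty": 1.4, "tz": 0, "rx": 0, "ry": 0, "rz": 0, "grip": 60}, {"tx": 0, "ty": 0, "tz": 0, "rx": 0, "ry": 0, "rz": 0, "grip": 40}, {"tx": 0, "ty": 0, "tz": 0, "rx": 0, "ry": 0, "rz": 0, "grip": 25}, {"tx": 0, "ty": 0, "tz": 0, "rx": 0, "ry": 0, "rz": 0, "grip": 0}, {"tx": 0, "ty": 0, "tz": 0, "rx": 0, "ry": 0, "rz": 0, "grip": 0}, {"tx": 0, "ty": 0, "tz": 0, "rx": 0, "ry": 0, "rz": 0, "grip": 0}, {"tx": 0, "ty": 0, "tz": 0, "rx": 0, "ry": 0, "rz": 0, "grip": 0}, {"tx": 0, "ty": 0, "tz": 0, "rx": 0, "ry": 0, "rz": 0, "grip": 0}]'

```text
t: 9.45
eef_pos: [613.5, -27.4, 170.4]
tcp_rot: [-1.571, -0.001, -0.153]
ft_force: [15.3, -2.9, -1.5]
opening: 0.161
```

move_arm --rows '[{"tx": 0, "ty": 0, "tz": 0, "rx": 0, "ry": 0, "rz": 0, "grip": 0}, {"tx": 0, "ty": 0, "tz": 0, "rx": 0, "ry": 0, "rz": 0, "grip": 0}, {"tx": 0, "ty": 0, "tz": 0, "rx": 0, "ry": 0, "rz": 0, "grip": 0}]'

```text
t: 9.7
eef_pos: [614.6, -27.6, 170.4]
tcp_rot: [-1.571, -0.004, -0.153]
ft_force: [7.1, -0.4, -1.5]
opening: 0.137
```

Run:
```python
from cell import env
from h import *
s=env.state();print(s["t"],s["eef_pos"],s["tcp_rot"],s["opening"],s["ft_force"],s["moment"])
c=env.calibration("wrist");p,z=env.read_camera("wrist");cv2.imwrite("pics/wrist8.png",p)
```

```text
9.7 [614.57621133 -27.56734061 170.42711132] [-1.57083692 -0.00375908 -0.15312408] 0.1366611641876801 [ 7.14346089 -0.43043144 -1.46891918] [-0.17436261 -1.23750235  0.00483496]
```

View pics/wrist8.png

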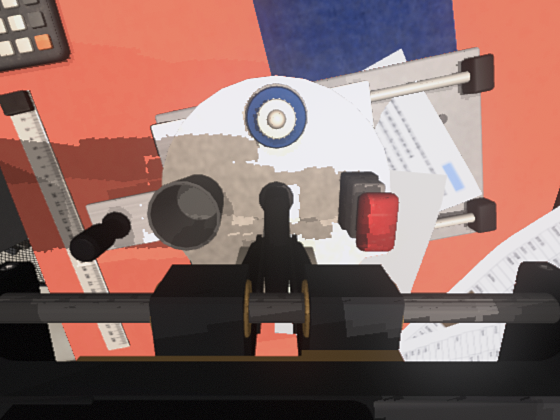

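move_arm --rows '[{"tx": 0, "ty": 0, "tz": 0, "rx": 0, "ry": -0.05, "rz": 0, "grip": 0}, {"tx": 0, "ty": 0, "tz": 0, "rx": 0, "ry": -0.08, "rz": 0, "grip": 0}, {"tx": 0, "ty": 0, "tz": 0, "rx": 0, "ry": -0.1, "rz": 0, "grip": 0}, {"tx": 0, "ty": 0, "tz": 0, "rx": 0, "ry": -0.1, "rz": 0, "grip": 0}, {"tx": 0, "ty": 0, "tz": 0, "rx": 0, "ry": -0.1, "rz": 0, "grip": 0}, {"tx": 0, "ty": 0, "tz": 0, "rx": 0, "ry": -0.1, "rz": 0, "grip": 0}, {"tx": 0, "ty": 0, "tz": 0, "rx": 0, "ry": -0.1, "rz": 0, "grip": 0}, {"tx": 0, "ty": 0, "tz": 0, "rx": 0, "ry": -0.08, "rz": 0, "grip": 0}, {"tx": 0, "ty": 0, "tz": 0, "rx": 0, "ry": -0.05, "rz": 0, "grip": 0}]'

```text
t: 10.5
eef_pos: [614.7, -27.5, 170.4]
tcp_rot: [-1.573, -0.003, 0.611]
ft_force: [6.2, 0.1, -1.5]
opening: 0.141
```

Run:
```python
from cell import env
from h import *
s=env.state();print(s["t"],s["eef_pos"],s["tcp_rot"],s["opening"],s["ft_force"],s["moment"],s["joints"].round(2))
c=env.calibration("wrist");p,z=env.read_camera("wrist");cv2.imwrite("pics/wrist9.png",p)
```

```text
10.5 [614.65658583 -27.52907661 170.43522146] [-1.57342901 -0.00286695  0.61123177] 0.14058816824455236 [ 6.22315799  0.12392123 -1.49134396] [-0.09508518 -1.34600623 -0.09894122] [-0.15  0.51  1.63  0.    1.   -0.76]
```

View pics/wrist9.png

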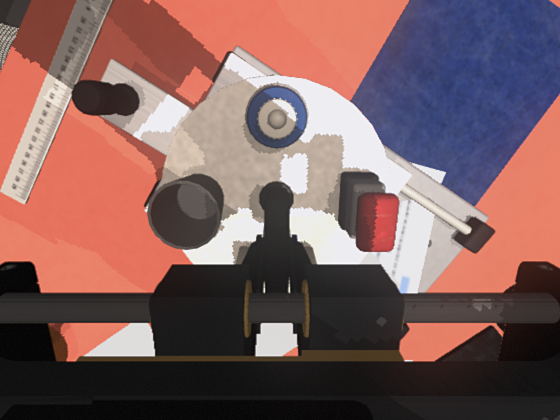

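move_arm --rows '[{"tx": 0, "ty": 0, "tz": 0, "rx": 0, "ry": -0.07, "rz": 0, "grip": 0}, {"tx": 0, "ty": 0, "tz": 0, "rx": 0, "ry": -0.12, "rz": 0, "grip": 0}, {"tx": 0, "ty": 0, "tz": 0, "rx": 0, "ry": -0.12, "rz": 0, "grip": 0}, {"tx": 0, "ty": 0, "tz": 0, "rx": 0, "ry": -0.12, "rz": 0, "grip": 0}, {"tx": 0, "ty": 0, "tz": 0, "rx": 0, "ry": -0.12, "rz": 0, "grip": 0}, {"tx": 0, "ty": 0, "tz": 0, "rx": 0, "ry": -0.12, "rz": 0, "grip": 0}, {"tx": 0, "ty": 0, "tz": 0, "rx": 0, "ry": -0.12, "rz": 0, "grip": 0}, {"tx": 0, "ty": 0, "tz": 0, "rx": 0, "ry": -0.1, "rz": 0, "grip": 0}, {"tx": 0, "ty": 0, "tz": 0, "rx": 0, "ry": -0.07, "rz": 0, "grip": 0}, {"tx": 0, "ty": 0, "tz": 0, "rx": 0, "ry": -0.04, "rz": 0, "grip": 0}]'

```text
t: 11.38
eef_pos: [614.6, -27.5, 170.4]
tcp_rot: [-1.575, 0.001, 1.611]
ft_force: [6.9, -0.1, -1.3]
opening: 0.138
```

move_arm --rows '[{"tx": 0, "ty": 0, "tz": 0, "rx": 0, "ry": 0, "rz": 0, "grip": 0}, {"tx": 0, "ty": 0, "tz": 0, "rx": 0, "ry": 0, "rz": 0, "grip": 0}]'

```text
t: 11.55
eef_pos: [614.6, -27.5, 170.4]
tcp_rot: [-1.575, 0.001, 1.607]
ft_force: [7.2, 0.2, -1.2]
opening: 0.14
```

Run:
```python
from cell import env
from h import *
s=env.state();print(s["t"],s["eef_pos"],s["tcp_rot"],s["opening"],s["ft_force"],s["moment"],s["joints"].round(2))
d={}
for n in("wrist","scene","top"):
    c=env.calibration(n);p,z=env.read_camera(n);d[n]=(c,p,z);cv2.imwrite(f"pics/{n}10.png",p)
    W=cloud(c,z);x,y,h=W[...,0],W[...,1],W[...,2]
    g=(h>100)&(h<117)&(np.hypot(x-453,y+35)<25);P=W[g];print(n,"knobtop",len(P),P.mean(0).round(1) if len(P) else 0)
    g=(h>125)&(h<150)&(np.hypot(x-541,y+31)<22);P=W[g];print("bottle",len(P),P.mean(0).round(1) if len(P) else 0)
pickle.dump(d,open("v10.pkl","wb"))
```

```text
11.55 [614.6282237  -27.471114   170.40648001] [-1.57458300e+00  6.11265363e-04  1.60719067e+00] 0.13992539431869444 [ 7.24927432  0.2499097  -1.22747703] [ 0.01586384 -1.37486187  0.07160464] [-0.15  0.51  1.63  0.    1.   -1.76]
wrist knobtop 0 0
bottle 1248 [542.  -30.2 132.8]
scene knobtop 0 0
bottle 51 [539.4 -24.1 134.1]
top knobtop 0 0
bottle 0 0
```

View pics/wrist10.png

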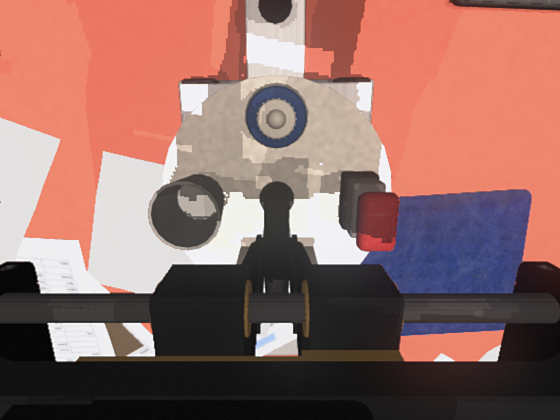

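View pics/scene10.png

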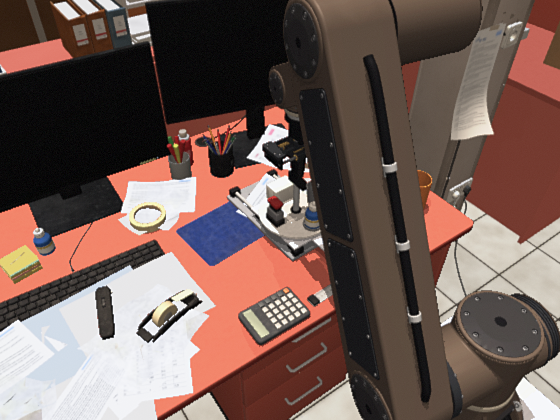

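View pics/top10.png

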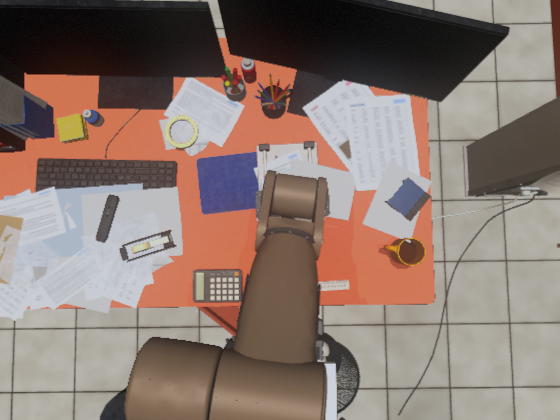

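Run:
```python
from h import *
d=pickle.load(open("v10.pkl","rb"));c,p,z=d["wrist"]
W=cloud(c,z);x,y,h=W[...,0],W[...,1],W[...,2]
for r in range(14,78,9):
    m=(h[r]>30)&(h[r]<60)&(np.abs(np.arange(560)-276)<60);k=np.where(m)[0];print(r,k.min(),k.max(),(k.min()+k.max())/2,W[r,k].mean(0).round(1),(W[r,k.min()]+W[r,k.max()])[:2]/2)
# front edge of carriage
for cc in list(range(186,240,10))+list(range(312,370,10)):
    m=(h[:150,cc]>25)&(h[:150,cc]<60);k=np.where(m)[0]
    print(cc,k.min() if len(k) else 0,W[k.min(),cc].round(1) if len(k) else 0)
m=(h[:30]>75)&(h[:30]<125);P=W[:30][m];print("knob",len(P),P.mean(0))
g=(h>125)&(h<150)&(np.hypot(x-541,y+31)<25);P=W[g]
for lo in(120,125,130,137):
    g=(h>lo)&(h<lo+5)&(np.hypot(x-541,y+31)<26);P=W[g]; print("bottle",lo,len(P),cv2.minEnclosingCircle(P[:,:2].astype(np.float32)))
# bar
g=(h>172)&(h<190)&(np.hypot(x-612,y+28)<45);P=W[g];print("bar",cv2.minAreaRect(P[:,:2].astype(np.float32)),P.mean(0))
v=cv2.resize(p[0:270,140:420],None,fx=2.8,fy=2.2,interpolation=cv2.INTER_CUBIC);cv2.imwrite("pics/w10c.png",v)
```

```text
14 246 304 275.0 [461.9 -34.2  44.5] [461.03125793 -34.24103816]
23 246 304 275.0 [467.8 -34.   41.3] [467.73240852 -34.07156916]
32 246 304 275.0 [474.6 -33.8  41.3] [474.30861552 -33.82332522]
41 247 304 275.5 [481.5 -33.1  41.2] [481.47685644 -33.06690474]
50 247 304 275.5 [488.5 -32.9  41.1] [488.42599124 -32.87506288]
59 247 304 275.5 [495.6 -32.6  41.1] [495.33680774 -32.53338959]
68 247 304 275.5 [502.8 -32.3  41.2] [502.68609848 -32.32816839]
77 248 304 276.0 [511.1 -31.6  53.5] [509.97514293 -31.649396  ]
186 78 [ 512.9 -113.2   29.9]
196 78 [ 512.6 -104.1   29.9]
206 78 [512.2 -95.3  29. ]
216 80 [513.5 -86.4  27.8]
226 83 [516.5 -75.6  39.6]
236 83 [517.2 -64.7  56.5]
312 81 [513.3  -1.5  56.2]
322 82 [512.5   9.1  38.8]
332 82 [512.2  17.8  39.4]
342 78 [508.   27.7  31.7]
352 77 [506.6  37.1  29.2]
362 77 [506.3  46.   30.1]
knob 226 [465.48377594 -34.02794012  85.621086  ]
bottle 120 0 ((0.0, 0.0), 0.0)
bottle 125 110 ((542.2463989257812, -30.173458099365234), 13.055612564086914)
bottle 130 869 ((542.1328125, -30.13752555847168), 12.436334609985352)
bottle 137 215 ((542.1512451171875, -30.214351654052734), 5.164347171783447)
bar ((610.2091064453125, -26.07403564453125), (58.723690032958984, 26.17848014831543), 12.267731666564941) [607.0841678  -27.48614834 180.76578473]
```

View pics/w10c.png

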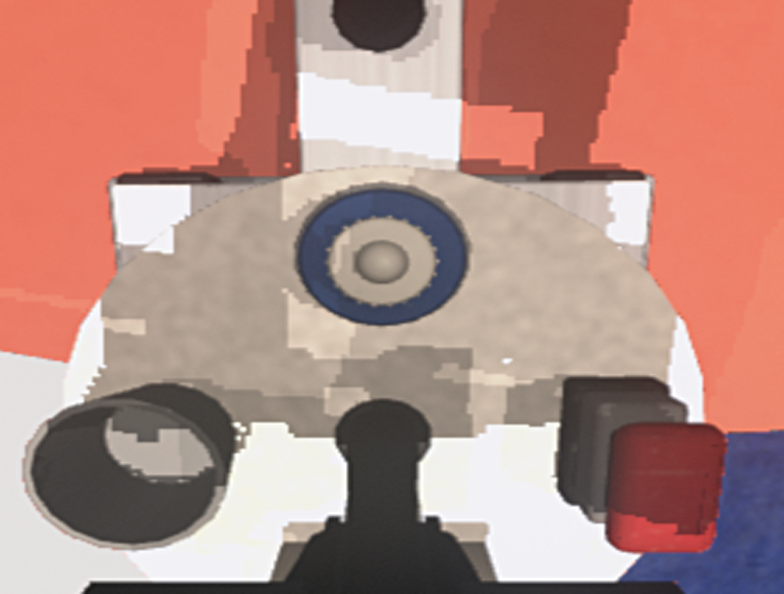

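move_arm --rows '[{"tx": 0, "ty": 0, "tz": 0, "rx": 0, "ry": -0.008, "rz": 0, "grip": 0}, {"tx": 0, "ty": 0, "tz": 0, "rx": 0, "ry": 0, "rz": 0, "grip": 0}, {"tx": 0, "ty": 0, "tz": 0, "rx": 0, "ry": 0, "rz": 0, "grip": 0}, {"tx": 0, "ty": 0, "tz": 0, "rx": 0, "ry": 0, "rz": 0, "grip": 0}, {"tx": 0, "ty": 0, "tz": 0, "rx": 0, "ry": 0, "rz": 0, "grip": 0}, {"tx": 0, "ty": 0, "tz": 0, "rx": 0, "ry": 0, "rz": 0, "grip": 0}]'

```text
t: 12.2
eef_pos: [614.6, -27.5, 170.4]
tcp_rot: [-1.575, 0.001, 1.615]
ft_force: [6.3, -0.1, -1.3]
opening: 0.143
```

Run:
```python
from cell import env
from h import *
s=env.state();print(s["t"],s["eef_pos"],s["tcp_rot"],s["opening"],s["ft_force"],s["moment"])
c=env.calibration("wrist");p,z=env.read_camera("wrist");cv2.imwrite("pics/w11.png",p)
W=cloud(c,z);x,y,h=W[...,0],W[...,1],W[...,2]
A=[]
for r in range(10,74,3):
    m=(h[r]>30)&(h[r]<60)&(np.abs(np.arange(560)-276)<60);k=np.where(m)[0];A.append((W[r,k.min()]+W[r,k.max()])[:2]/2)
A=np.array(A);f=np.polyfit(A[:,0],A[:,1],1);print("nose line deg",np.degrees(np.arctan(f[0])),"y at bottle",np.polyval(f,542),"axis",np.polyval(f,614))
g=(h>130)&(h<136)&(np.hypot(x-541,y+31)<26);print(cv2.minEnclosingCircle(W[g][:,:2].astype(np.float32)))
```

```text
12.2 [614.6343099  -27.4690209  170.42406305] [-1.57459873e+00  6.21075454e-04  1.61482314e+00] 0.1425869459902446 [ 6.34547144 -0.08888131 -1.26579605] [ 0.02298038 -1.42982596 -0.02262787]
nose line deg 2.6392082928851717 y at bottle -30.505285615386125 axis -27.186411013059093
((542.3214721679688, -30.36396598815918), 12.434094429016113)
```

View pics/w11.png

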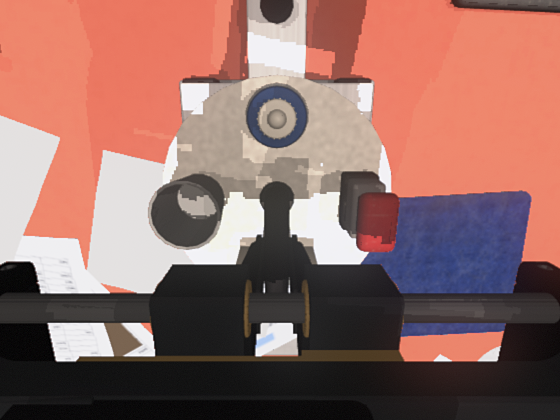

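The last picture shows the bottle at (277,118), the knob at (276,8) and the post at (277,195), all in one line. The carriage edge is against both stop blocks, at rows 78–80. The nose line and the bottle agree to 0.2 mm, so I am handing the job in.

```bash
python3 -c "
from cell import env
print(env.job_done())"
```

```text
the job is handed in; nothing more can be done
None
```

The carriage is out at its front stop, and the ink bottle stands at the front in line with the pull knob. The arm is still gripping the bar on the post. The job was handed in at about 12 s of the 61 s allowed.

- **Carriage:** I pulled the knob about 110 mm. The force then rose to 16 N and the motion stopped. The last wrist picture shows the carriage against both stop blocks, and the held grip still pushes it about 6 N toward the stop.
- **Carousel:** I gripped the bar and turned it about 101° counter-clockwise. The bottle's centre is about 0.2 mm off the nose centreline in the last wrist picture. The carousel stands at about 2.5° by the tool's angle, and the carriage's nose at about 2.6°.
- **Disagreements:** My estimates of the slide's direction ranged from 2.2° to 3.2° depending on the camera and method. I set the turn by their average, so the alignment could be off by about half a degree. The arm hid the knob from the scene and top cameras at the end, so the final check rests on the wrist camera and the arm's own readings.
- **Bystanders:** I kept the arm well clear of the mug, tape dispenser and hole punch. The mug and tape dispenser look unmoved in the pictures, but I did not measure them. I never positively identified the hole punch.

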